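Hold the dish clamp open at the index

ROBOT

A 6-joint arm with a two-finger parallel gripper is mounted at the origin on a cart in front of the work surface, level with it; the furniture and walls round the work are solid. World frame = base frame: x ahead of the robot, y to its left, z up, the work surface at z = 0. Lengths are in mm, angles in rad, forces in N, time in s.
With the tool pointing down it reaches from about 300 to 750 mm from the base axis. Payload 8.5 kg.
Tool frame: the origin (TCP) lies midway between the tips of the shut fingers; the grasp point (between the pads) lies 19 mm behind it; z points along the fingers, y is the line along which they close (so a half turn about z gives the same grasp; the last joint's range is limited). The gripper opens to 85 mm and grips with 20 to 120 N. Pads are 22 mm wide; open, the fingers measure 114 mm over their backs; the gripper's body (76 mm by 85 mm) begins 54 mm behind the grasp point. The pads swing forward as they close: fully open they stand 13 mm farther back than shut.
Start: joints at [0.907, 0.381, 1.297, -0, 1.464, -0.215], TCP at [238.626, 495.518, 231.322] pointing down, gripper open.
Joint ranges: [-3.11, 3.11], [-0.89, 2.33], [0.22, 2.48], [-1.42, 4.56], [0.17, 2.85], [-2.88, 2.88]. Speed limits (rad/s): [2.39, 2.39, 3.14, 3.14, 3.14, 3.14].

INTERFACE

Orientations are given as [roll, pitch, yaw] about the fixed x, y, z axes, in that order (R = Rz(yaw) Ry(pitch) Rx(roll)).
In Python, from workcell import r, sensors, grab_frame gives the robot as it stands (r), with the cameras as plain functions and the readings (sensors).
- The arm moves only by the tool steer_hand, called after "Emit:" as name(argument=value, ...) on one line, values as JSON. Schema: {"type":"object","properties":{"ticks":{"type":"array","items":{"type":"array","items":{"type":"array","items":{"type":"number"},"minItems":4,"maxItems":4},"minItems":1,"maxItems":20},"minItems":1,"maxItems":1},"finger_gap":{"type":"number"},"grip_n":{"type":"number"},"only":{"type":"string"},"quiet":{"type":"boolean"},"lines":{"type":"string"}},"required":["ticks"],"additionalProperties":false}. ticks is a list that holds a single list of rows (three levels of brackets), with 1 to 20 rows, each of 4 numbers: dx, dy, dz in parts of the range, where 1.0 means 600 mm, then a turn about the tool's z in a scale on which 1.0 is pi rad; each row is the pose to reach, as a shift and turn from the pose commanded when the call began, along the tool's axes at that moment; what a row does not reach only later rows make up. A row lasts 1/8 s, in which the tool goes at most 62.5 mm and 0.188 rad, less where a joint would pass 70% of its speed; a pose out of reach is approached as far as the arm can. finger_gap is the finger opening in mm, set as the call begins (left out keeps the last). The fingers move at their own pace and stop on an object; grip_n is the grip in N (left out, the last holds). Time passes only in rows, so rows that do not move let the fingers close. The tool returns the time, the measured TCP pose, the force, the opening and the grip force at its end. only (a regular expression) keeps the lines of the reply that match it, lines (a string "A,B") keeps lines A to B, and quiet returns only ok. Input that does not fit is refused with a message, and nothing moves.
- sensors.get_obs(): the state, without advancing time (a new reading comes with each control period).
- grab_frame(name): name is "scene" or "side" or "wrist"; returns a dict with "img" (400x640x3 uint8, red, green, blue), "mtx" (3x3 intrinsics, pixels), "xyz" and "attitude" of the camera in the world; the wrist camera has in their place "tool_from_camera" (4x4, takes a point from camera to tool coordinates, whose origin is the TCP and whose axes are the flange's). Camera axes: x right, y up, looking along -z (the intrinsics and any distortion apply to the point x, -y, -z); pixel columns grow to the right and rows downward; lengths in mm; the calibration is good to about 2 mm. A picture is of the moment at which its call begins: read the wrist's pose just before it. There is no depth.
- r.finish_job(): hands the job in; it is judged then, once.
The state is a dict: "time_s": time; "joints": joint angles; "joint_vel": joint speeds; "joint_torque": joint torques, N m; "tool_pos": TCP position; "tool_rot": TCP orientation; "force": force on the tool from outside, world axes, zero at the start; "moment": the same for the moment, N m; "gripper_width": finger opening in mm; "grip_force": force on a finger pad.
Only numpy, scipy, OpenCV 4.12 (cv2) and the standard library are available. Lean on these libraries where they do the work, as an engineer would, in place of code of your own. Each camera call takes 0.05 s, during which the arm holds its last target. There are 200 camera calls.

TASK

Free the spring clamp so that a colleague can take the dish out: press the black stop knob on the grey housing down and, keeping it down, turn it clockwise (seen from above) as far as it goes, then let it spring back up. Then take the black upright handle, pull the slide out until its pointer stands level with the centre of the small index block, and finish while still holding it there, without letting go. Leave the dish in the clamp and the jar, the vial and the blue slide box where they are.

Things in the scene. Friction and masses are not known exactly. Their poses are not given: they have to be found in the camera images.
- clamp: dish clamp, fixed to the table, elsewhere each time: aluminium base plate 84 mm wide, 10 thick (x -132 to +118 mm), grey housing 54 mm wide (x -60 to +18 mm, top 44 mm above the table). Origin on the table, z up; the slide pulls out along the clamp's -x, which points to the robot's left (+y), turned 0.1 to 0.6 rad towards the robot; the dish lies at its +x end
- jaw_slide: steel slide with jaw, pointer and handle; its frame coincides with the clamp's when home; moves along the clamp's -x by 0 to 50 mm. A spring draws it home: 5 N at home, 0.12 N more per mm. Blocked after 2 to 3 mm until the knob is released. A fixed stereo microscope, 0.54 m tall, stands just beyond the clamp (from x = 0.58 m on, y from -0.2 to 0.05 m): come in from the robot's side of it
- handle_grip (a point): grip point on the slide's black upright handle, a post 16 mm thick (clamp x) by 28 mm wide (clamp y); 60 mm above the table, post's top 10 mm higher; pinch from above across the 16 mm. 54 mm free towards the housing, open on the other sides; steel bar under it up to 21 mm
- pointer_tip (a point): tip of the dark flat pointer (6 mm wide) on the slide, just in front of the housing, 23 mm above the table, 50 mm on the housing side of the handle; travels with the slide
- index_mark (a point): centre of that face of the small dark index block (8 mm along the slide, 14 wide, 13 high) that looks at the slide; on the tick-marked strip on the clamp's -y side; axes as the clamp's. Fixed where it was set, 22 to 40 mm along the clamp's -x from the pointer's home; the pointer passes beside it without touching
- knob_grip (a point): grip point on the black bar-shaped stop knob on the housing, on its vertical axis, 74 mm above the table when up; bar 46 mm long, 13 thick, 55 to 80 mm above the table when up. This point's x axis lies along the bar and turns with it; at turn 0 it is the clamp's x (white line at the -x end)
- knob_press (a joint): how far the knob is pressed down: 0 up, 0.008 m fully down; spring 4 N rising to 8 N. Lugs stop it from turning beyond about 0.05 rad unless it is pressed beyond 0.0055 m
- knob_turn (a joint): turn of the knob, clockwise seen from above: 0 locked, 1.2 rad its stop (released); turns with hardly any resistance once pressed; let go at 1.1 to 1.2 rad it springs up and stays; let go between 0.1 and 1.05 it stays down and is not released
- dish_in_clamp: clear round dish, 52 mm across, 14 mm high, origin at the centre of its underside, lying loose on the base plate between the jaws; leave it
- jar: white screw jar 43 mm across, 60 mm high, origin at the centre of its underside; leave it
- vial: small jar with yellow cap 28 mm across, 46 mm high, origin at the centre of its underside; leave it
- slide_box: blue slide box 92 x 98 x 36 mm, fixed, origin at the centre of its underside; leave it

How it is judged (in metres and radians):
On the way, in this order (a step that is already met when the one before it is completed fails the run):
1. the knob is held down and turned at least half of its way (value of joint knob_press above 0.0045 m and value of joint knob_turn above 0.55 rad), for 0.05 s.
2. the knob is turned to its stop and has sprung back up (value of joint knob_press below 0.0015 m and value of joint knob_turn above 1 rad), for 0.1 s.
At the end, for the whole second after the job is handed in: The knob is up and turned to its released stop (over 1.0 rad), the pointer's tip stands within 4 mm of the index block's centre along the slide, at rest, and the fingers still hold the slide against its spring (over 2 N) through the last second (all of step 2 and x of pointer_tip in the frame of index_mark between -0.004 and 0.004 m and contact force between the fingers and jaw_slide above 2 N and linear speed of jaw_slide below 0.01 m/s); the arm keeps its last pose, push and grip.
It fails at once if the dish in the clamp is shifted by more than 10 mm (distance of dish_in_clamp from where it was at the start of the episode above 0.01 m).
It fails at once if the jar or the vial is shifted by more than 15 mm (distance of any of jar, vial from where it was at the start of the episode above 0.015 m).
It fails at once if the slide box is struck with more than 5 N (contact force between the arm and slide_box above 5 N).
It also fails if it takes over 48 s, if anything falls off the work surface, if the arm or the gripper's body presses on something with over 40 N, if the wrist force passes 120 N, or if a joint passes its speed limit or range.

## Working session

There is one attempt and no reset: what is moved stays moved. The work goes in short steps, Python scripts to look and compute and a tool call to move; the robot and the scene stay as the last step left them, time stands still between calls to the robot, and variables do not carry over. Pictures are saved under pics/ and viewed, at most 10 in all, crops included, and the job is handed in when it is done.

```bash
ls; mkdir -p pics; cat > h.py <<'E'
import numpy as np, cv2
from scipy.spatial.transform import Rotation as R
from workcell import r, sensors, grab_frame
def cam(n):
    o=sensors.get_obs(); f=grab_frame(n); f['obs']=o; return f
E
python3 - <<'E'
from h import *
import pickle
for n in ("scene","side","wrist"):
    f=cam(n); cv2.imwrite(f"pics/{n}0.png",f["img"][:,:,::-1]); pickle.dump(f,open(f"{n}0.pkl","wb"))
    print({k:v for k,v in f.items() if k not in("img","obs")})
print(f['obs'])
E
```

```text
pics
workcell.py
{'mtx': array([[465.7085599 ,   0.        , 312.57133748],
       [  0.        , 465.7085599 , 196.71456239],
       [  0.        ,   0.        ,   1.        ]]), 'xyz': array([  122.59622159, -1042.51820421,   604.09721633]), 'attitude': array([ 1.10366197,  0.0135835 , -0.46697567])}
{'mtx': array([[370.90601707,   0.        , 318.0611405 ],
       [  0.        , 370.90601707, 205.08890274],
       [  0.        ,   0.        ,   1.        ]]), 'xyz': array([568.50652144, 725.4986687 , 492.50128037]), 'attitude': array([ 1.09453486,  0.01598215, -3.14128701])}
{'mtx': array([[353.01528984,   0.        , 324.43444361],
       [  0.        , 353.01528984, 201.26678539],
       [  0.        ,   0.        ,   1.        ]]), 'tool_from_camera': array([[-1.50477496e-04,  9.51481899e-01,  3.07704685e-01,
         8.00516789e+01],
       [ 9.99999809e-01, -4.10665680e-05,  6.16017801e-04,
         1.64534666e-01],
       [ 5.98766162e-04,  3.07704719e-01, -9.51481711e-01,
        -1.42395979e+02],
       [ 0.00000000e+00,  0.00000000e+00,  0.00000000e+00,
         1.00000000e+00]])}
{'time_s': 0.1, 'joints': array([ 9.06672235e-01,  3.81166342e-01,  1.29817153e+00, -2.64976932e-06,
        1.46362254e+00, -2.15306389e-01]), 'joint_vel': array([ 7.54492521e-05, -2.84078286e-03, -3.08379427e-03, -9.34751679e-04,
        4.81984932e-04,  1.13254689e-03]), 'joint_torque': array([ 4.28643762e-03, -4.49222302e+01, -2.31654131e+01, -2.11620068e-04,
        3.68736641e-03,  4.66056122e-06]), 'tool_pos': array([238.48243375, 495.30989461, 230.75780294]), 'tool_rot': array([-3.14025591e+00, -2.89644455e-04,  2.69277504e+00]), 'force': array([-0.17329561,  0.55927684, -0.23678242]), 'moment': array([-0.00432396,  0.01554695,  0.05006807]), 'grip_force': 0.0, 'gripper_width': 85.3102745629021}
```

View pics/scene0.png

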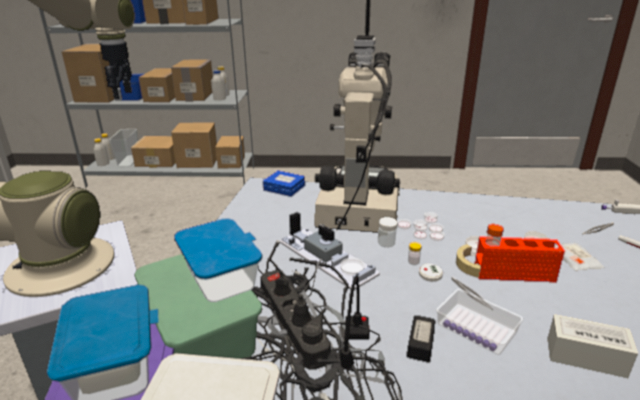

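View pics/side0.png

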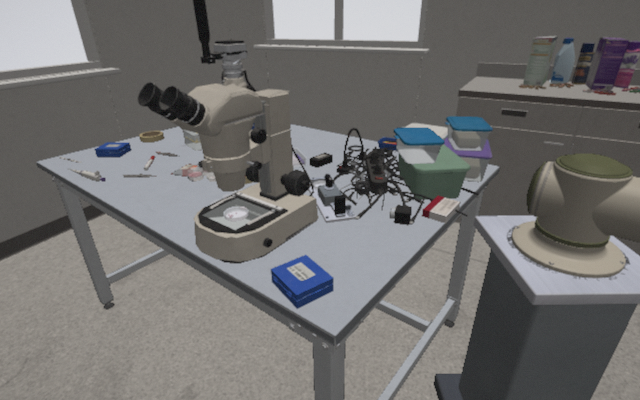

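The scene view shows the handle with its top near (295,215), the knob near (326,232), the dish near (352,268), the jar at (388,232), the vial at (415,250) and the blue box at (284,183). In the side view the handle is near (340,200) and the knob near (329,183).

```bash
cat >> h.py <<'E'
def camrays(f,uv):
    uv=np.atleast_2d(np.float32(uv)); K=f["mtx"]
    p=np.linalg.solve(K,np.c_[uv,np.ones(len(uv))].T); d=np.array([p[0],-p[1],-p[2]])
    if "xyz" in f: M=R.from_euler("xyz",f["attitude"]).as_matrix(); c=f["xyz"]
    else:
        o=f["obs"]; T=R.from_euler("xyz",o["tool_rot"]).as_matrix(); X=f["tool_from_camera"]
        M=T@X[:3,:3]; c=o["tool_pos"]+T@X[:3,3]
    return c,(M@d).T
def at_z(f,uv,z):
    c,d=camrays(f,uv); return c+d*((np.broadcast_to(z,len(d))-c[2])/d[:,2])[:,None]
E
python3 - <<'E'
from h import *
import pickle
f=pickle.load(open("scene0.pkl","rb"));g=pickle.load(open("side0.pkl","rb"))
print(at_z(f,[(295,214),(326,230),(352,268),(388,221),(415,246),(284,177)],[70,80,17,60,46,36]).round())
print(at_z(g,[(340,198),(329,180)],[70,80]).round())
print(R.from_euler("xyz",g["obs"]["tool_rot"]).as_matrix().round(3))
E
```

```text
[[ 515. -155.   70.]
 [ 537. -270.   80.]
 [ 561. -343.   17.]
 [ 700. -272.   60.]
 [ 704. -371.   46.]
 [ 607.  123.   36.]]
[[ 519. -132.   70.]
 [ 545. -226.   80.]]
[[-0.901  0.434 -0.001]
 [ 0.434  0.901 -0.001]
 [ 0.    -0.001 -1.   ]]
```

```bash
python3 - <<'E'
from h import *
import pickle
f=pickle.load(open("scene0.pkl","rb"));g=pickle.load(open("side0.pkl","rb"))
def tri(a,b):
    c1,d1=camrays(f,a);c2,d2=camrays(g,b);d1=d1[0];d2=d2[0]
    s=np.linalg.lstsq(np.c_[d1,-d2],c2-c1,rcond=None)[0]
    p,q=c1+s[0]*d1,c2+s[1]*d2; print((p+q).round()/2,np.linalg.norm(p-q).round(1))
tri((215,247),(418,137)); tri((262,252),(395,130)); tri((385,143),(262,133)) if 0 else None
tri((326,230),(329,180)); tri((295,214),(340,198)); tri((391,183),(252,136)); tri((325,178),(297,183))
o=sensors.get_obs(); T=R.from_euler("xyz",o["tool_rot"]).as_matrix()
print(T.T@(np.array([460,-190,210])-o["tool_pos"]))
E
```

```text
[ 275.5 -349.5  161.5] 2.0
[ 336.5 -410.5  167. ] 4.6
[ 545.  -253.    68.5] 1.9
[ 519.  -145.    63.5] 1.4
[ 733.  -262.5  174. ] 64.3
[ 624.  -107.5  123. ] 5.6
[-496.90476311 -521.38862503   21.29972943]
```

The rows are not in the units I measure in: shifts go in shares of 600 mm and turns go in shares of pi rad. I convert before sending: -520 mm / 600 = -0.8667, -500 mm / 600 = -0.8333, -0.6 rad / 3.1416 = -0.191.

Emit:
steer_hand(ticks=[[[-0.4167, -0.4333, 0.0167, -0.0955], [-0.4167, -0.4333, 0.0167, -0.0955], [-0.4167, -0.4333, 0.0167, -0.0955], [-0.4167, -0.4333, 0.0167, -0.0955], [-0.4167, -0.4333, 0.0167, -0.0955], [-0.4167, -0.4333, 0.0167, -0.0955], [-0.8333, -0.8667, 0.0333, -0.191], [-0.8333, -0.8667, 0.0333, -0.191], [-0.8333, -0.8667, 0.0333, -0.191], [-0.8333, -0.8667, 0.0333, -0.191], [-0.8333, -0.8667, 0.0333, -0.191], [-0.8333, -0.8667, 0.0333, -0.191], [-0.8333, -0.8667, 0.0333, -0.191], [-0.8333, -0.8667, 0.0333, -0.191], [-0.8333, -0.8667, 0.0333, -0.191], [-0.8333, -0.8667, 0.0333, -0.191]]], finger_gap=70)

```text
time_s: 2.15
tool_pos: [463.4, -188.8, 211.7]
tool_rot: [-3.141, 0.0, -2.989]
force: [0.8, 0.3, -0.4]
gripper_width: 69.8
grip_force: 0.0
```

```bash
python3 - <<'E'
from h import *
import pickle
f=cam("wrist"); cv2.imwrite("pics/wrist1.png",f["img"][:,:,::-1]); pickle.dump(f,open("wrist1.pkl","wb"));print(f['obs']['tool_rot'],f['obs']['joint_vel'].max())
E
```

```text
[-3.14138297e+00  2.93770109e-04 -2.98887635e+00] 0.0033928440245065
```

View pics/wrist1.png

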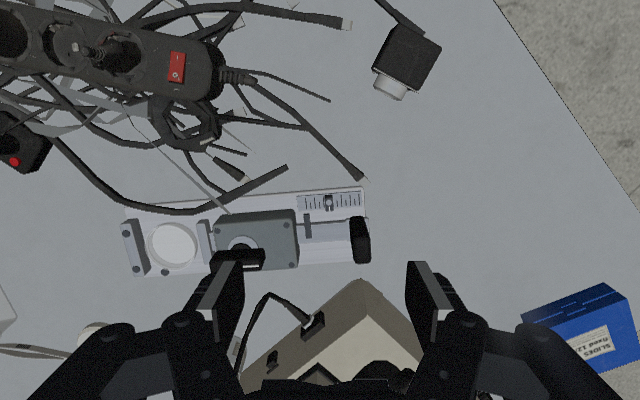

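The clamp is fully in view: base plate from (125,205) to (370,270), index block near (328,203), pointer near (308,225), handle near (360,240), dish at (170,245). The knob, near (240,258), is partly hidden by a finger, so I enlarge the crop.

```bash
python3 - <<'E'
import cv2
a=cv2.imread("pics/wrist1.png")[175:285,205:385]; cv2.imwrite("pics/crop1.png",cv2.resize(a,None,fx=4.4,fy=4.4,interpolation=cv2.INTER_CUBIC))
E
```

```text
(no output)
```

View pics/crop1.png

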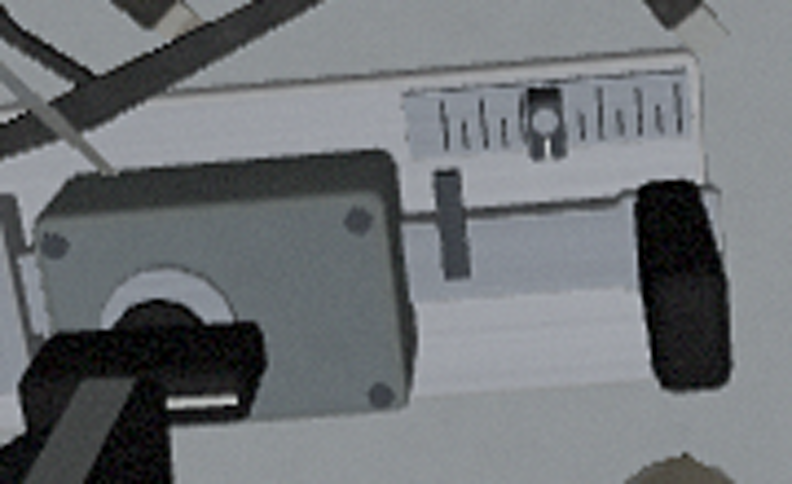

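The crop shows the housing's top corners at about (388,190), (408,406) and (38,222), and the plate corner at (697,52). The pointer tip is at (447,172), the index block is centred at x≈545, the handle top's corners are near (655,388) and (730,385), and the knob's white line is centred at (202,402). I fit the clamp pose to these.

```bash
cat > fit.py <<'E'
from h import *
import pickle
from scipy.optimize import least_squares
f=pickle.load(open("wrist1.pkl","rb"))
c=lambda x,y:(205+x/4.4-.4,175+y/4.4-.4)
px=[c(388,190),c(409,407),c(36,224),c(697,52),(125,207),(135,277)]
m=np.array([(-60,-27,44),(-60,27,44),(18,-27,44),(-132,-42,10),(118,-42,10),(118,42,10)],float)
P=at_z(f,px,m[:,2])
def res(p):
    a=R.from_euler("z",p[2]).as_matrix(); return ((a@m.T).T+[p[0],p[1],0]-P)[:,:2]
s=least_squares(lambda p:res(p).ravel(),[545,-260,-1.37],loss="soft_l1",f_scale=2)
print(s.x,"\n",res(s.x).round(1))
A=R.from_euler("z",s.x[2]).as_matrix(); o=np.array([*s.x[:2],0])
toC=lambda p:(np.asarray(p)-o)@A
if __name__=="__main__":
    q={"pointer":(447,172,23),"pointer root":(458,278,23),"idx dot":(545,120,23),"idx top":(544,90,23),"idx notch low":(547,152,10),"white mid":(202,402,80),"bar end":(252,404,80),"bar low":(265,345,55),"hub":(160,300,58),"h1":(655,388,70),"h2":(730,385,70),"ht robot side l":(640,185,70),"r":(695,182,70)}
    for k,(x,y,z) in q.items(): p=at_z(f,[c(x,y)],z); print(k,p[0].round(1),toC(p)[0].round(1))
E
python3 fit.py
```

```text
[ 544.42974683 -264.50909302   -1.33471962] 
 [[ 0.  -0.6]
 [ 1.9  1. ]
 [-0.9 -2.7]
 [-0.2  1.3]
 [-0.6 -3.6]
 [ 0.1  6.8]]
pointer [ 505.9 -200.1   23. ] [-71.7 -22.4  23. ]
pointer root [ 531.4 -194.    23. ] [-71.6   3.8  23. ]
idx dot [ 490.3 -180.    23. ] [-94.8 -32.9  23. ]
idx top [ 483.4 -181.3   23. ] [-95.1 -39.9  23. ]
idx notch low [ 502.1 -177.5   10. ] [-94.4 -20.8  10. ]
white mid [ 540.1 -241.3   80. ] [-23.6   1.2  80. ]
bar end [ 539.  -231.5   80. ] [-33.4   2.4  80. ]
bar low [ 538.7 -233.    55. ] [-32.    1.8  55. ]
hub [ 530.2 -255.3   58. ] [-12.3 -11.7  58. ]
h1 [ 528.5 -151.8   70. ] [-113.3   10.9   70. ]
h2 [ 525.5 -136.9   70. ] [-128.5   11.5   70. ]
ht robot side l [ 485.6 -162.5   70. ] [-112.9  -33.4   70. ]
r [ 483.3 -152.    70. ] [-123.6  -33.1   70. ]
```

```bash
cat >> h.py <<'E'
def delta(target,yaw=None):
    o=sensors.get_obs(); T=R.from_euler("xyz",o["tool_rot"]).as_matrix()
    d=T.T@(np.array(target)-o["tool_pos"]); t=0
    if yaw is not None: t=-((yaw-o["tool_rot"][2]+np.pi)%(2*np.pi)-np.pi)
    print("delta",d.round(1),"turn",round(t,3)); return d,t
E
python3 - <<'E'
from fit import *
p=o+A@[-10,1,0]; print(p); delta([p[0],p[1],135],-2.905)
c_,d_=camrays(f,[c(680,460)])
print(at_z(f,[c(680,460)],60),at_z(f,[c(680,460)],0), sensors.get_obs()["joints"])
E
```

```text
[ 544.42974683 -264.50909302   -1.33471962] 
 [[ 0.  -0.6]
 [ 1.9  1. ]
 [-0.9 -2.7]
 [-0.2  1.3]
 [-0.6 -3.6]
 [ 0.1  6.8]]
[ 543.06311025 -254.55257232    0.        ]
delta [-68.7 -76.9  76.7] turn -0.084
[[ 549.69910813 -141.79697058   60.        ]] [[ 583.43305956 -129.86945596    0.        ]] [-6.24209442e-01  3.10280483e-01  1.46602252e+00  1.10568420e-05
  1.36491852e+00 -2.34747876e+00]
```

In the tool's units: -77 mm / 600 = -0.1283, -69 mm / 600 = -0.115, -0.084 rad / 3.1416 = -0.0267.

Emit:
steer_hand(ticks=[[[-0.115, -0.1283, 0.0667, -0.0267], [-0.115, -0.1283, 0.0667, -0.0267], [-0.115, -0.1283, 0.0667, -0.0267], [-0.115, -0.1283, 0.1283, -0.0267], [-0.115, -0.1283, 0.1283, -0.0267], [-0.115, -0.1283, 0.1283, -0.0267]]])

```text
time_s: 2.95
tool_pos: [543.5, -255.5, 136.1]
tool_rot: [-3.14, 0.001, -2.906]
force: [0.4, -0.5, 0.3]
gripper_width: 70.2
grip_force: 0.0
```

```bash
python3 - <<'E'
from h import *
import pickle
f=cam("wrist"); pickle.dump(f,open("wrist2.pkl","wb"))
a=f["img"][150:400,170:470,::-1]; cv2.imwrite("pics/wrist2.png",cv2.resize(a,None,fx=2.4,fy=2.4,interpolation=cv2.INTER_CUBIC))
E
```

```text
(no output)
```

View pics/wrist2.png

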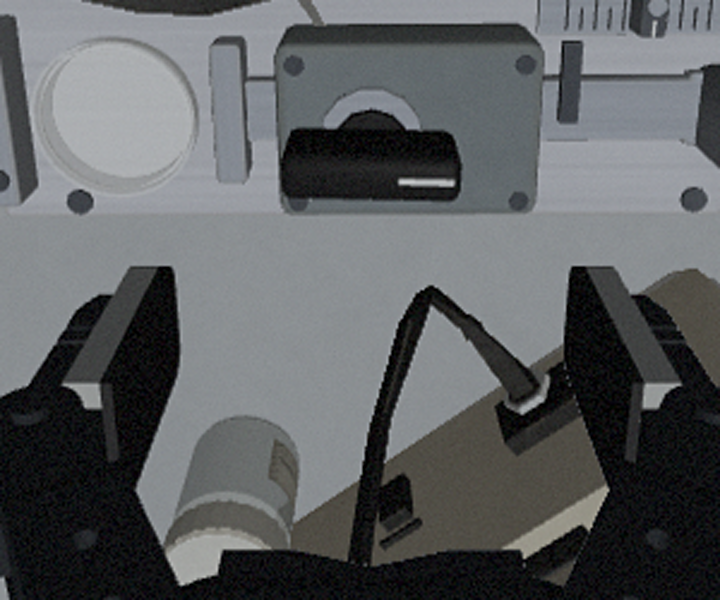

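The bar of the knob spans x 283–462 and y 130–200 in the crop, with its white line at (427,183). The fingers straddle it in x, and the pointer tip is at (570,42).

```bash
python3 - <<'E'
from fit import *
g=pickle.load(open("wrist2.pkl","rb"))
c2=lambda x,y:(170+x/2.4-.3,150+y/2.4-.3)
q={"L":(284,180,80),"R":(462,184,80),"far edge":(372,200,80),"white":(427,183,80),"low robot edge":(372,131,55),"ring":(371,112,44),"pointer":(570,42,23),"idx":(655,8,23),"H1":(284,26,44),"H2":(541,36,44),"hs1":(291,65,44),"hs2":(525,65,44),"hs3":(518,201,44),"hs4":(298,203,44)}
for k,(x,y,z) in q.items(): p=at_z(g,[c2(x,y)],z); print(k,p[0].round(1),toC(p)[0].round(1))
p=np.mean(at_z(g,[c2(*q[k][:2]) for k in("hs1","hs2","hs3","hs4")],44),0);print(toC(p))
E
```

```text
[ 544.42974683 -264.50909302   -1.33471962] 
 [[ 0.  -0.6]
 [ 1.9  1. ]
 [-0.9 -2.7]
 [-0.2  1.3]
 [-0.6 -3.6]
 [ 0.1  6.8]]
L [ 547.9 -276.3   80. ] [12.3  0.6 80. ]
R [ 538.5 -232.5   80. ] [-32.5   1.7  80. ]
far edge [ 548.  -253.5   80. ] [-9.8  6.  80. ]
white [ 540.3 -241.2   80. ] [-23.7   1.4  80. ]
low robot edge [ 538.2 -255.9   55. ] [-9.8 -4.1 55. ]
ring [ 536.2 -256.7   44. ] [-9.5 -6.2 44. ]
pointer [ 506.4 -201.1   23. ] [-70.6 -22.2  23. ]
idx [ 490.3 -179.2   23. ] [-95.6 -32.7  23. ]
H1 [ 517.4 -286.3   44. ] [ 14.9 -31.4  44. ]
H2 [ 503.3 -215.4   44. ] [-57.3 -28.5  44. ]
hs1 [ 527.9 -282.1   44. ] [ 13.2 -20.2  44. ]
hs2 [ 512.4 -217.4   44. ] [-53.3 -20.2  44. ]
hs3 [ 553.  -207.4   44. ] [-53.5  21.7  44. ]
hs4 [ 569.1 -271.3   44. ] [12.4 22.4 44. ]
[-20.298867     0.94566525  44.        ]
```

In the tool's units: 85 mm / 600 = 0.1417, 45 mm / 600 = 0.075.

Emit:
steer_hand(ticks=[[[0, 0.0017, 0.075, 0], [0, 0.0017, 0.1417, 0], [0, 0.0017, 0.1417, 0], [0, 0.0017, 0.1417, 0], [0, 0.0017, 0.1417, 0]]], finger_gap=66)

```text
time_s: 3.62
tool_pos: [543.9, -255.2, 51.5]
tool_rot: [-3.139, 0.002, -2.906]
force: [0.5, 0.3, -0.5]
gripper_width: 66.2
grip_force: 0.0
```

Emit:
steer_hand(ticks=[[[0, 0, 0, 0], [0, 0, 0, 0], [0, 0, 0, 0], [0, 0, 0, 0], [0, 0, 0, 0]]], finger_gap=40, grip_n=50)

```text
time_s: 4.25
tool_pos: [543.5, -255.3, 49.6]
tool_rot: [-3.14, 0.001, -2.906]
force: [0.8, -5.4, 4.4]
gripper_width: 45.3
grip_force: 55.3
```

In the tool's units: 9 mm / 600 = 0.015, 6 mm / 600 = 0.01.

Emit:
steer_hand(ticks=[[[0, 0, 0.005, 0], [0, 0, 0.01, 0], [0, 0, 0.015, 0], [0, 0, 0.015, 0], [0, 0, 0.015, 0]]])

```text
time_s: 4.88
tool_pos: [543.8, -255.3, 42.8]
tool_rot: [-3.139, 0.002, -2.906]
force: [-2.6, -1.1, 22.3]
gripper_width: 44.9
grip_force: 57.5
```

In the tool's units: -0.7 mm / 600 = -0.0012, 0.15 rad / 3.1416 = 0.0477.

Emit:
steer_hand(ticks=[[[0, 0, -0.0012, 0], [0, 0, -0.0012, 0.0477], [0, 0, -0.0012, 0.0955], [0, 0, -0.0012, 0.1432], [0, 0, -0.0012, 0.191], [0, 0, -0.0012, 0.2387]]])

```text
time_s: 5.62
tool_pos: [543.8, -255.1, 42.9]
tool_rot: [-3.141, 0.003, 2.622]
force: [-0.4, -1.9, 16.8]
gripper_width: 45.1
grip_force: 56.9
```

```bash
python3 -c "
from h import *; o=sensors.get_obs(); print(o['moment'])"
```

```text
[-0.2074148   0.1006946  -0.05965645]
```

In the tool's units: 0.47 rad / 3.1416 = 0.1496.

Emit:
steer_hand(ticks=[[[0, 0, 0, 0.0477], [0, 0, 0, 0.0955], [0, 0, 0, 0.1273], [0, 0, 0, 0.1464], [0, 0, 0, 0.1496], [0, 0, 0, 0.1496]]])

```text
time_s: 6.38
tool_pos: [544.0, -255.0, 42.9]
tool_rot: [3.141, 0.004, 2.16]
force: [0.2, -1.2, 16.9]
gripper_width: 45.0
grip_force: 57.1
```

```bash
python3 -c "
from h import *; o=sensors.get_obs(); print(o['moment'])"
```

```text
[-0.19351122 -0.10095857  1.54793116]
```

In the tool's units: -8.5 mm / 600 = -0.0142, -4 mm / 600 = -0.0067.

Emit:
steer_hand(ticks=[[[0, 0, -0.0067, 0], [0, 0, -0.0142, 0], [0, 0, -0.0142, 0], [0, 0, -0.0142, 0]]])

```text
time_s: 6.88
tool_pos: [543.8, -254.8, 49.6]
tool_rot: [3.141, 0.002, 2.159]
force: [4.9, -3.6, 3.4]
gripper_width: 45.1
grip_force: 55.6
```

Emit:
steer_hand(ticks=[[[0, 0, 0, 0], [0, 0, 0, 0], [0, 0, 0, 0], [0, 0, -0.05, 0], [0, 0, -0.1333, 0], [0, 0, -0.1333, 0], [0, 0, -0.1333, 0], [0, 0, -0.1333, 0]]], finger_gap=66)

```text
time_s: 7.88
tool_pos: [542.5, -254.3, 128.2]
tool_rot: [-3.141, -0.003, 2.157]
force: [-0.3, -0.5, 0.2]
gripper_width: 65.7
grip_force: 0.0
```

```bash
python3 - <<'E'
from h import *
import pickle
f=cam("wrist"); pickle.dump(f,open("wrist3.pkl","wb"))
a=f["img"][:,:,::-1]; cv2.imwrite("pics/wrist3.png",a)
from fit import *
p=o+A@[-121,0,0]; print(p); delta([p[0],p[1],130],-2.905)
E
```

```text
[ 544.42974683 -264.50909302   -1.33471962] 
 [[ 0.  -0.6]
 [ 1.9  1. ]
 [-0.9 -2.7]
 [-0.2  1.3]
 [-0.6 -3.6]
 [ 0.1  6.8]]
[ 516.12906103 -146.86526112    0.        ]
delta [104.3  37.4  -1.5] turn -1.222
```

View pics/wrist3.png

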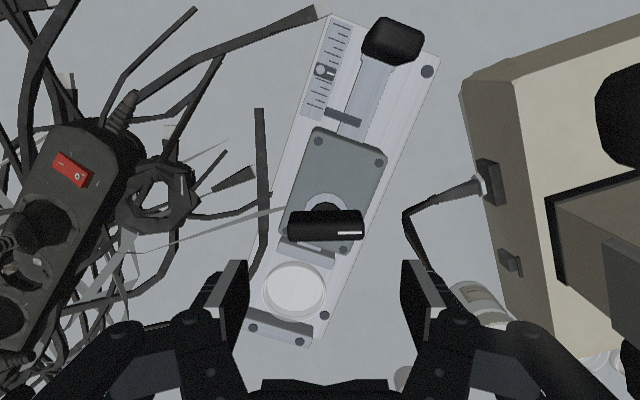

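The knob now lies across the housing, with its bar from (287,225) to (364,226), and the dish is undisturbed at (294,290). Next I check that the knob is up and turned, and move over the handle.

In the tool's units: 104 mm / 600 = 0.1733, 37 mm / 600 = 0.0617, -1.222 rad / 3.1416 = -0.389.

```bash
python3 - <<'E'
from fit import *
g=pickle.load(open("wrist3.pkl","rb"))
for z in (72,80):
    p=toC(at_z(g,[(288,232),(364,232)],z)); d=p[1]-p[0]; print(z,np.linalg.norm(d),np.arctan2(d[1],d[0]),p.mean(0))
E
```

```text
[ 544.42974683 -264.50909302   -1.33471962] 
 [[ 0.  -0.6]
 [ 1.9  1. ]
 [-0.9 -2.7]
 [-0.2  1.3]
 [-0.6 -3.6]
 [ 0.1  6.8]]
72 46.234345107987075 1.921221330487117 [-6.90256714  2.17619652 72.        ]
80 44.373493150286 1.9212213304871164 [-10.04977587   1.00374816  80.        ]
```

Emit:
steer_hand(ticks=[[[0.1733, 0.0617, 0, -0.0637], [0.1733, 0.0617, 0, -0.1273], [0.1733, 0.0617, 0, -0.191], [0.1733, 0.0617, 0, -0.2546], [0.1733, 0.0617, 0, -0.3183], [0.1733, 0.0617, 0, -0.382], [0.1733, 0.0617, 0, -0.389], [0.1733, 0.0617, 0, -0.389], [0.1733, 0.0617, 0, -0.389]]])

```text
time_s: 9.05
tool_pos: [516.3, -147.5, 129.2]
tool_rot: [3.141, -0.001, -2.906]
force: [0.4, 0.3, 0.2]
gripper_width: 65.8
grip_force: 0.0
```

```bash
python3 - <<'E'
from h import *
import pickle
f=cam("wrist"); pickle.dump(f,open("wrist4.pkl","wb"))
a=f["img"][150:400,170:470,::-1]; cv2.imwrite("pics/wrist4.png",cv2.resize(a,None,fx=2.4,fy=2.4,interpolation=cv2.INTER_CUBIC))
E
```

```text
(no output)
```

View pics/wrist4.png

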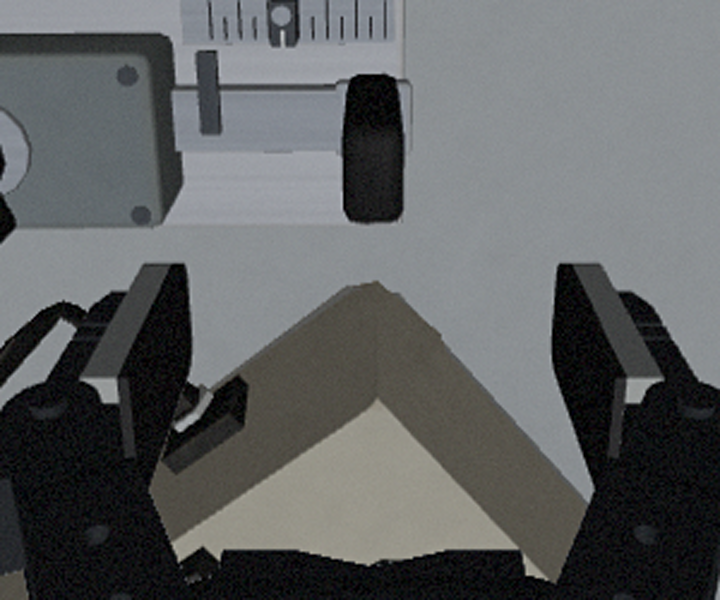

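The knob's bar reads 1.22 rad at its raised height. In the crop the handle's top spans x 343–403 with its far edge at y≈222. The pointer tip is at (207,52), and the index block has its dot at (281,15) and its notch at (282,38).

```bash
python3 - <<'E' | tail -n +8
from fit import *
g=pickle.load(open("wrist4.pkl","rb"))
c2=lambda x,y:(170+x/2.4-.3,150+y/2.4-.3)
q={"hl":(343,200,70),"hr":(404,200,70),"hfar":(373,222,70),"hrobotbase":(373,74,21),"pointer":(207,52,23),"pl":(197,52,23),"pr":(217,52,23),"idx dot":(281,15,23),"notch top":(282,30,23),"notch low":(282,45,10),"iL":(267,40,12),"iR":(298,42,12)}
for k,(x,y,z) in q.items(): p=at_z(g,[c2(x,y)],z); print(k,p[0].round(1),toC(p)[0].round(1))
h=np.mean(at_z(g,[c2(343,200),c2(404,200)],70),0); print(h)
E
```

```text
hl [ 523.6 -152.5   70. ] [-113.8    6.    70. ]
hr [ 520.  -137.2   70. ] [-129.5    6.    70. ]
hfar [ 527.9 -143.5   70. ] [-121.5   12.2   70. ]
hrobotbase [ 501.6 -149.7   21. ] [-121.6  -14.8   21. ]
pointer [ 506.1 -199.9   23. ] [-71.8 -22.2  23. ]
pl [ 506.8 -202.8   23. ] [-68.8 -22.2  23. ]
pr [ 505.4 -197.    23. ] [-74.8 -22.1  23. ]
idx dot [ 489.9 -180.5   23. ] [-94.4 -33.3  23. ]
notch top [ 494.3 -179.3   23. ] [-94.5 -28.8  23. ]
notch low [ 501.9 -179.1   10. ] [-93.  -21.4  10. ]
iL [ 500.9 -183.9   12. ] [-88.6 -23.4  12. ]
iR [ 499.3 -174.3   12. ] [-98.2 -22.8  12. ]
[ 521.81977416 -144.85942241   70.        ]
```

In the tool's units: 89 mm / 600 = 0.1483, 45 mm / 600 = 0.075.

Emit:
steer_hand(ticks=[[[0.0017, 0.0017, 0.075, 0], [0.0017, 0.0017, 0.1483, 0], [0.0017, 0.0017, 0.1483, 0], [0.0017, 0.0017, 0.1483, 0]]], finger_gap=60)

```text
time_s: 9.6
tool_pos: [515.9, -147.2, 41.9]
tool_rot: [-3.14, 0.001, -2.905]
force: [1.2, -0.3, 0.7]
gripper_width: 59.8
grip_force: 0.0
```

Emit:
steer_hand(ticks=[[[0, 0, 0, 0], [0, 0, 0, 0], [0, 0, 0, 0], [0, 0, 0, 0], [0, 0, 0, 0], [0, 0, 0, 0], [0, 0, 0, 0]]], finger_gap=5, grip_n=60)

```text
time_s: 10.48
tool_pos: [515.6, -147.3, 41.5]
tool_rot: [-3.14, 0.001, -2.904]
force: [-1.0, -1.0, 6.4]
gripper_width: 14.8
grip_force: 60.4
```

In the tool's units: 22.5 mm / 600 = 0.0375, 22 mm / 600 = 0.0367.

Emit:
steer_hand(ticks=[[[0, 0.0033, 0, 0], [0, 0.0083, 0, 0], [0, 0.015, 0, 0], [0, 0.0217, 0, 0], [0, 0.0283, 0, 0], [0, 0.0333, 0, 0], [0, 0.0367, 0, 0], [0, 0.0375, 0, 0], [0, 0.0375, 0, 0], [0, 0.0375, 0, 0]]])

```text
time_s: 11.72
tool_pos: [510.6, -126.5, 41.5]
tool_rot: [-3.138, 0.001, -2.904]
force: [-0.3, -7.0, 6.4]
gripper_width: 15.3
grip_force: 60.1
```

```bash
python3 - <<'E'
from h import *
import pickle
f=cam("wrist"); pickle.dump(f,open("wrist5.pkl","wb"))
a=f["img"][60:260,170:370,::-1]; cv2.imwrite("pics/wrist5.png",cv2.resize(a,None,fx=3,fy=3,interpolation=cv2.INTER_CUBIC))
E
```

```text
(no output)
```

View pics/wrist5.png

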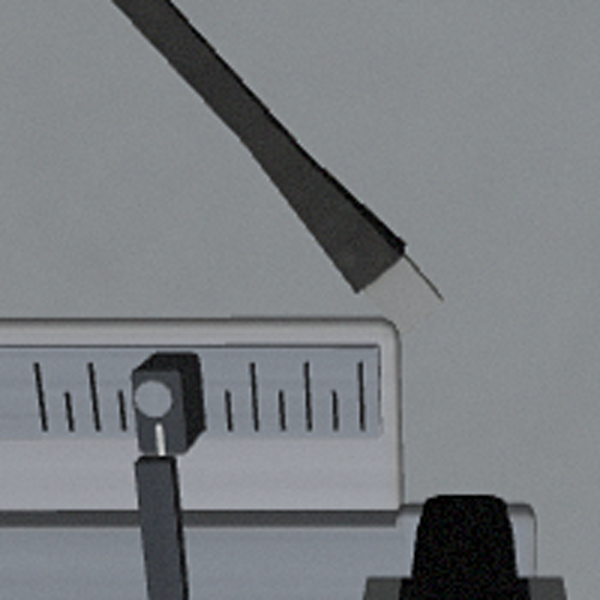

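The pointer tip is at (156,460), and the notch in the index block's top face ends at (162,455). At 6.7 px/mm the pointer is about 0.8 mm short, so I trim it slightly and hand in.

In the tool's units: 0.7 mm / 600 = 0.0012.

Emit:
steer_hand(ticks=[[[0, 0.0012, 0, 0], [0, 0.0012, 0, 0], [0, 0.0012, 0, 0], [0, 0.0012, 0, 0]]])

```text
time_s: 12.28
tool_pos: [510.4, -125.8, 41.4]
tool_rot: [-3.138, 0.001, -2.904]
force: [-1.0, -7.6, 5.2]
gripper_width: 15.0
grip_force: 60.1
```

```bash
python3 -c "
from h import *; o=sensors.get_obs(); print(abs(o['joint_vel']).max(),o['gripper_width']); print(r.finish_job())"
```

```text
0.0021275560952381807 14.990098236228203
the job is handed in; nothing more can be done
None
```

I pressed the knob, turned it to its stop and let it spring back up, then pulled the slide out until the pointer was about level with the index block (within about 1 mm by the last picture). I handed the job in at about 12 s, with the gripper still holding the handle; no verdict was returned.

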